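Fit the brake return spring

TASK

Fit the return spring to the grey brake plate: first put the hook at its orange end down into the hole in the blue anchor block, home to the foot, then take the green end, stretch the spring and drop its eye over the steel post so that it sits below the post's head, and let go. Feel for the hole gently: never press or pull the hook against the block with more than 20 newtons, and leave the things lying round about where they are.

Things in the scene. Friction and masses are not known exactly. Their poses are not given: they have to be found in the camera images.
- plate: grey brake plate, 200 x 90 x 10 mm, fixed; origin at the centre of its underside, x along it from the blue anchor block (x = -75 mm) to the steel post (x = +75 mm), z up. Bolt heads and ribs stand 4 mm over its top face. The block, 24 mm along plate x, 60 mm along y, 20 mm tall, is bolted tight, but was set up to 14 mm off to either side along plate y, its one hole with it
- anchor_mid (a point): point at the level of the block's flat rigid top, 30 mm over the plate's underside, on the plate's long centre line. The upright hole (8 mm wide, 1 mm chamfer, 20 mm deep) lies on the line through this point along plate y, anywhere from -14 to +14 mm off it; where is not measured: find it by feel or sight. The block's face toward the post is 9.5 mm from that line
- post_top (a point): tip of the steel post, 36 mm above the plate's underside: cone from 4 mm wide at the tip to a head 10 mm wide, 5 to 7 mm below the tip; below it a neck 7 mm wide, down to a collar 20 mm wide and 23.5 mm below the tip
- spring: tension spring, 134 mm long, 0.1 kg, standing on its feet; origin on its axis, in line with the hook's pin, 10 mm above the feet; x from hook to eye, z up. At rest the pin is 122 mm from the eye's centre. It stretches from 1.5 N on, 0.25 N per mm (7 N when fitted, 8 N with the eye centred over the post), and bends a little, so that one end can be lifted 20 mm while the other stays down
- hook: steel hook of the spring, origin at its lowest point: a pin 5 mm thick with a round tip, pointing straight down, 9 mm below the spring's axis (1 mm above the feet's underside). Its wire bridges over, underside 10.5 mm above the axis, and comes down 16 mm from the pin. Fully home the orange foot rests on the plate and the tip is about 19 mm below the block's top
- hook_tab (a point): grip point of the orange tab at the hook end: an upright tab 20 mm along the spring, 10 mm thick across it, from 10 mm below to 28 mm above the spring's axis, this point 12 mm above the axis, 28 mm from the pin toward the eye; its foot is 26 mm wide, 4 mm thick. Its x is the spring's x
- eye_tab (a point): grip point of the green tab at the eye end, of the same shape as the orange one: this point lies 12 mm above the axis and 28 mm from the eye's centre, 66 mm from the orange one while the spring is unstretched
- eye (a point): centre of the steel eye at the green end, a level ring on the spring's axis, 16 mm wide inside, 24 mm outside, wire 4 mm
- spring_stretch (a joint): how far the spring is stretched (m), 0 at rest, about 0.0215 when fitted
- tape_measure: yellow tape measure, loose, 36 x 84 x 70 mm, to be left alone; origin under its centre
- blue_packet: flat blue packet, loose, 66 x 110 x 17 mm, to be left alone; origin under its centre
- tape_2: small black roll of tape lying flat, loose, 62 mm across, 19 mm high, to be left alone; origin under its centre
- pliers: red-handled pliers, loose, 56 x 168 x 11 mm, to be left alone; origin under their centre

How it is judged:
By the outcome, as a careful person would: the job done as asked, in the order asked, and still so for the second after the job is handed in, with the robot touching nothing.
It also fails if it takes over 61 s, if anything falls off the work surface, if the arm or the gripper's body presses on something with over 40 N, if the wrist force passes 120 N, or if a joint passes its speed limit or range.

ROBOT

A 7-joint arm with a two-finger parallel gripper is mounted at the origin on a cart in front of the work surface, level with it; the furniture and walls round the work are solid. World frame = base frame: x ahead of the robot, y to its left, z up, the work surface at z = 0. Lengths are in m, angles in rad, forces in N, time in s.
With the tool pointing down it reaches from about 0.425 to 0.875 m from the base axis. Payload 8.4 kg.
Tool frame: the origin (TCP) lies at the very end of the fingers, on their centre line; the grasp point (between the pads) lies 19 mm behind it; y points along the fingers, z is the direction in which the jaws open and shut, and the axes are right-handed (so a half turn about y gives the same grasp; the last joint's range is limited). The gripper opens to 85 mm and grips with 20 to 120 N. Pads are 22 mm wide; open, the fingers measure 114 mm over their backs; the gripper's body (76 mm by 85 mm) begins 54 mm behind the grasp point. The pads swing forward as they close: fully open they stand 13 mm farther back than shut.
Start: joints at [-1.209, 0.333, 0.04, 1.465, -0.013, 1.343, -0.059], TCP at [0.289, 0.582, 0.231] pointing down, gripper open.
Joint ranges: [-2.58, 2.58], [-0.38, 2.09], [-1.3, 1.39], [0.25, 2.4], [-1.5, 4.64], [0.08, 2.09], [-2.65, 2.65]. Speed limits (rad/s): [2.22, 2.22, 2.79, 2.79, 3.14, 3.14, 3.14].

INTERFACE

Orientations are given as a unit quaternion [x, y, z, w].
In Python, from plant import * gives the robot as it stands.
- The arm moves only by the tool arm_command, never from a script. Its argument "targets" is one flat list of numbers, 5 for each row, row after row: the opening, from -1 (shut) to 1 (fully open), then the shift along the world's x, y, z in mm, then the turn about the world's z in rad. In form: [fingers, dx, dy, dz, twist, fingers, dx, dy, dz, twist, ...]. A call has 1 to 20 rows; each row is the pose to reach, as a shift and turn from the pose measured when the call began; what a row does not reach only later rows make up. A row lasts 1/8 s, in which the tool goes at most 62.5 mm and 10.7 degrees, less where a joint would pass 70% of its speed; a pose out of reach is approached as far as the arm can. A call with a gripper value outside its range is refused whole. The fingers move at their own pace and stop on an object; "force" is the grip in N (left out, the last holds). Time passes only in rows, so rows that repeat a pose let the fingers close. It gives the time, the measured TCP pose, the force and the opening at its end, in the units of the state.
- get_state(): the state, without advancing time (a new reading comes with each control period).
- capture(name): name is "scene" or "side" or "wrist"; returns a dict with "pixels" (384x512x3 uint8, red, green, blue), "camera_matrix" (3x3 intrinsics, pixels), "k1" (the pictures are not rectified: a ray, as slopes to the right and down, at radius r is drawn at 1 + k1 r^2 times it, then the intrinsics apply), "extrinsics" (4x4, takes a point from camera to world coordinates); the wrist camera has in their place "T_tool_cam" (4x4, takes a point from camera to tool coordinates, whose origin is the TCP and whose axes are the tool frame's). Camera axes: x right, y down, z forward; pixel columns grow to the right and rows downward; lengths in m; the calibration is good to about 2 mm. A picture is of the moment at which its call begins: read the wrist's pose just before it. There is no depth.
- job_done(): hands the job in, once; it reports no verdict.
The state is a dict: "clock": time; "qpos": joint angles; "qvel": joint speeds; "effort": joint torques, N m; "ee_pos": TCP position; "ee_rot": TCP orientation; "force": force on the tool from outside, world axes, zero at the start; "torque": the same for the moment, N m; "opening": finger opening in m.
Only numpy, scipy, OpenCV 4.12 (cv2) and the standard library are available. Lean on these libraries where they do the work, as an engineer would, in place of code of your own. Each camera call takes 0.05 s, during which the arm holds its last target.

## Working session

There is one attempt and no reset: what is moved stays moved. The work goes in short steps, Python scripts to look and compute and a tool call to move; the robot and the scene stay as the last step left them, time stands still between calls to the robot, and variables do not carry over. Pictures are saved under pics/ and viewed, and the job is handed in when it is done.

Besides the shell and the picture viewer there is one more tool, called after "Emit:" by a JSON object that holds its "method" and its "body". arm_command: Moves the arm, as the interface text tells. Its arguments: {"type":"object","properties":{"targets":{"type":"array"},"force":{"type":"number"}},"required":["targets"]}

```bash
ls; mkdir -p pics
cat > h.py <<'E'
from plant import *
import numpy as np, cv2
from scipy.spatial.transform import Rotation as R
E
python3 - <<'E'
from h import *
s=get_state(); print(s)
for n in ("scene","side","wrist"):
    c=capture(n); np.savez(f"{n}0.npz",**c)
    cv2.imwrite(f"pics/{n}0.png",c["pixels"][:,:,::-1])
    print(n,c["camera_matrix"],c["k1"],c.get("extrinsics",c.get("T_tool_cam")))
E
```

```text
pics
{'clock': 0.0, 'qpos': array([-1.2092124 ,  0.33390292,  0.03982873,  1.46626343, -0.0133824 ,
        1.34330428, -0.05850082]), 'qvel': array([-2.23502952e-03,  2.49267930e-04, -5.84139731e-04,  8.28942068e-05,
       -1.54591609e-03, -2.11350602e-03, -1.52904506e-04]), 'effort': array([ 7.03911628e-04, -6.58548832e+01,  1.36588756e+00, -4.05570138e+01,
        1.69005885e-02,  1.23202120e-02, -1.25740037e-06]), 'ee_pos': array([0.28882676, 0.58179737, 0.23042964]), 'ee_rot': array([ 0.68898773, -0.16155584,  0.16137295, -0.68786218]), 'force': array([-0.28295969, -0.55787166,  0.28154134]), 'torque': array([-0.01264899, -0.00227654, -0.03806782]), 'opening': 0.08520742625381737}
scene [[446.02011516   0.         250.62910704]
 [  0.         446.02011516 190.74573482]
 [  0.           0.           1.        ]] -0.14074986821181373 [[ 0.85299737 -0.25418437  0.45583528  0.14155943]
 [-0.52191157 -0.41869002  0.74317359 -0.71738435]
 [ 0.00195057 -0.87183082 -0.48980325  0.50686652]
 [ 0.          0.          0.          1.        ]]
side [[383.50450176   0.         251.43451047]
 [  0.         383.50450176 184.86063848]
 [  0.           0.           1.        ]] -0.11077114427884734 [[ 0.78978534 -0.2686026   0.55144515  0.05878268]
 [-0.61314156 -0.32047394  0.72204839 -0.72798946]
 [-0.01722027 -0.90837718 -0.41779704  0.42655702]
 [ 0.          0.          0.          1.        ]]
wrist [[296.91238865   0.         257.60708491]
 [  0.         296.91238865 190.23275772]
 [  0.           0.           1.        ]] 0.004208085494303604 [[-8.74107325e-05  9.51383836e-01  3.08007774e-01 -7.96742387e-02]
 [ 2.79914076e-04 -3.08007740e-01  9.51383810e-01 -1.42439041e-01]
 [ 9.99999957e-01  1.69376867e-04 -2.39382545e-04 -3.16878424e-04]
 [ 0.00000000e+00  0.00000000e+00  0.00000000e+00  1.00000000e+00]]
```

View pics/scene0.png

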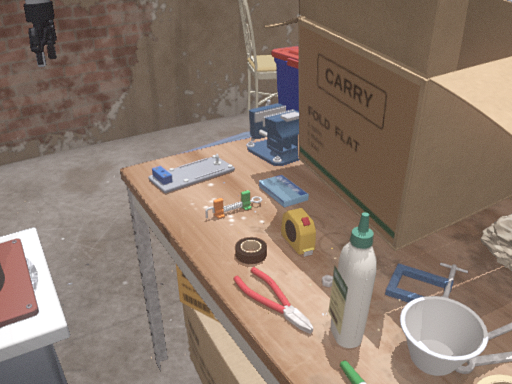

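View pics/side0.png

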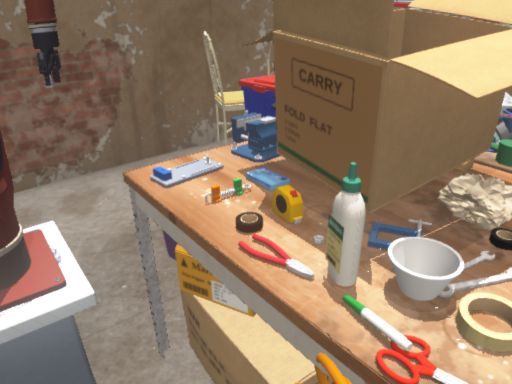

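View pics/wrist0.png

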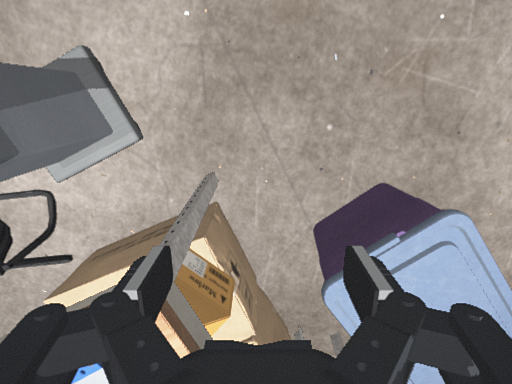

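The scene view shows the plate around (192,173), with the block at (162,174) and the post at (215,160). The spring has its orange tab at (218,208), green tab at (246,200) and eye at (257,202). Next I'll convert these to rough world positions.

```bash
cat >> h.py <<'E'
def ray(c,uv,T=None):
    K=c["camera_matrix"];k=float(c["k1"])
    T=c["extrinsics"] if T is None else T
    d=(np.array(uv,float)-K[:2,2])/K[0,0]
    p=d.copy()
    for _ in range(20): p=d/(1+k*(p@p))
    v=T[:3,:3]@np.array([p[0],p[1],1.]); return T[:3,3],v
def onz(c,uv,z,T=None):
    o,v=ray(c,uv,T); return o+v*(z-o[2])/v[2]
def toolT(s):
    T=np.eye(4);T[:3,:3]=R.from_quat(s["ee_rot"]).as_matrix();T[:3,3]=s["ee_pos"];return T
def wristT(s,c): return toolT(s)@c["T_tool_cam"]
def proj(c,P,T=None):
    T=c["extrinsics"] if T is None else T
    q=T[:3,:3].T@(np.array(P,float)-T[:3,3]); p=q[:2]/q[2]
    return p*(1+float(c["k1"])*(p@p))*c["camera_matrix"][0,0]+c["camera_matrix"][:2,2]
E
python3 - <<'E'
from h import *
c=np.load("scene0.npz")
for n,uv,z in [("orange top",(218,199),.038),("green top",(246,192),.038),("eye",(257,202),.01),("block top",(162,171),.03),("post",(215,156),.036),("pl corner",(155,187),.0),("pl corner",(233,169),0.),("pl cor back",(215,158),.01),("tapem",(300,250),0),("black",(251,257),0),("packet",(283,190),.017),("pliers",(270,295),0),("vise",(280,160),0)]:
    print(n,onz(c,uv,z).round(3))
print(toolT(get_state()).round(3))
for n in("scene","side"):
    c=np.load(n+"0.npz"); im=c["pixels"][140:260,110:330,::-1]
    cv2.imwrite(f"pics/{n}0z.png",cv2.resize(im,None,fx=3.6,fy=3.6,interpolation=cv2.INTER_CUBIC))
E
```

```text
orange top [ 0.502 -0.001  0.038]
green top [ 0.567 -0.006  0.038]
eye [ 0.59  -0.013  0.01 ]
block top [0.455 0.198 0.03 ]
post [0.596 0.195 0.036]
pl corner [0.429 0.185 0.   ]
pl corner [0.634 0.171 0.   ]
pl cor back [0.616 0.234 0.01 ]
tapem [ 0.574 -0.191  0.   ]
black [ 0.484 -0.161  0.   ]
packet [ 0.662 -0.009  0.017]
pliers [ 0.457 -0.264  0.   ]
vise [0.767 0.153 0.   ]
[[ 0.896 -0.     0.445  0.289]
 [-0.445 -0.001  0.896  0.582]
 [ 0.    -1.    -0.001  0.231]
 [ 0.     0.     0.     1.   ]]
```

View pics/scene0z.png

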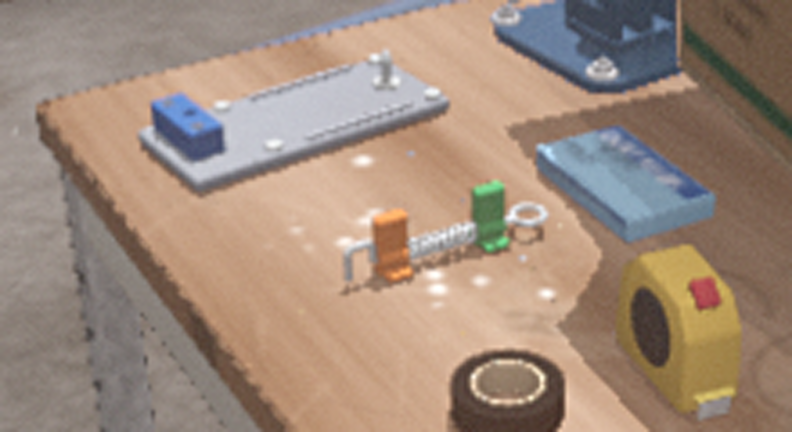

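Emit:
{"method": "arm_command", "body": {"targets": [1,40,-75,0,0.07,1,80,-150,0,0.14,1,120,-225,0,0.21,1,160,-300,0,0.28,1,200,-375,0,0.35,1,230,-430,0,0.42,1,250,-470,0,0.46,1,260,-482,0,0.46,1,260,-482,0,0.46,1,260,-482,0,0.46,1,260,-482,0,0.46]}}

```text
clock: 1.52
ee_pos: [0.5485, 0.1006, 0.2303]
ee_rot: [0.707, -0.0, -0.0, -0.707]
force: [-0.1, -0.2, 0.6]
opening: 0.0855
```

```bash
cat >> h.py <<'E'
import pickle
def snap(tag,n="wrist"):
    s=get_state(); c=capture(n); T=wristT(s,c) if n=="wrist" else c["extrinsics"]
    pickle.dump((s,c,T),open(tag+".pkl","wb"))
    cv2.imwrite(f"pics/{tag}.png",c["pixels"][:,:,::-1])
    print(s["clock"],s["ee_pos"].round(4),s["force"].round(1),s["opening"].round(4), "yawz",np.arctan2(*toolT(s)[[1,0],2]).round(4))
    return s,c,T
def load(tag): return pickle.load(open(tag+".pkl","rb"))
def crop(tag,x0,y0,x1,y1,f):
    s,c,T=load(tag); cv2.imwrite(f"pics/{tag}z.png",cv2.resize(c["pixels"][y0:y1,x0:x1,::-1],None,fx=f,fy=f,interpolation=cv2.INTER_CUBIC))
E
python3 -c "
from h import *
snap('w1')"
```

```text
Traceback (most recent call last):
  File "h.py", line 25, in snap
    print(s["clock"],s["ee_pos"].round(4),s["force"].round(1),s["opening"].round(4), "yawz",np.arctan2(*toolT(s)[[1,0],2]).round(4))
                                                              ^^^^^^^^^^^^^^^^^^
AttributeError: 'float' object has no attribute 'round'
```

View pics/w1.png

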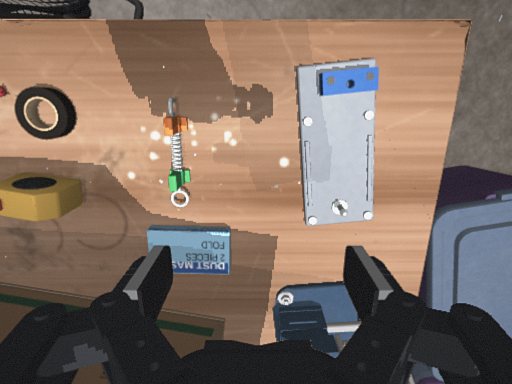

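The wrist view shows the block around (349,82) with a dark hole near (350,84). The post is at (341,208), the hook at (171,103), the orange tab at (176,124), the green tab at (179,180) and the eye at (180,199). I'll zoom in and measure.

```bash
sed -i 's/s\["opening"\].round(4)/round(s["opening"],4)/' h.py
python3 -c "
from h import *
s,c,T=load('w1')
im=c['pixels'][:,:,::-1]
a=cv2.resize(im[50:240,290:390],None,fx=3.1,fy=3.1,interpolation=cv2.INTER_CUBIC)
b=cv2.resize(im[90:215,140:215],None,fx=4.7,fy=4.7,interpolation=cv2.INTER_CUBIC)
cv2.imwrite('pics/w1z.png',np.hstack([a,b[:a.shape[0]] if b.shape[0]>a.shape[0] else cv2.copyMakeBorder(b,0,a.shape[0]-b.shape[0],0,0,0)]))
"
```

```text
(no output)
```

View pics/w1z.png

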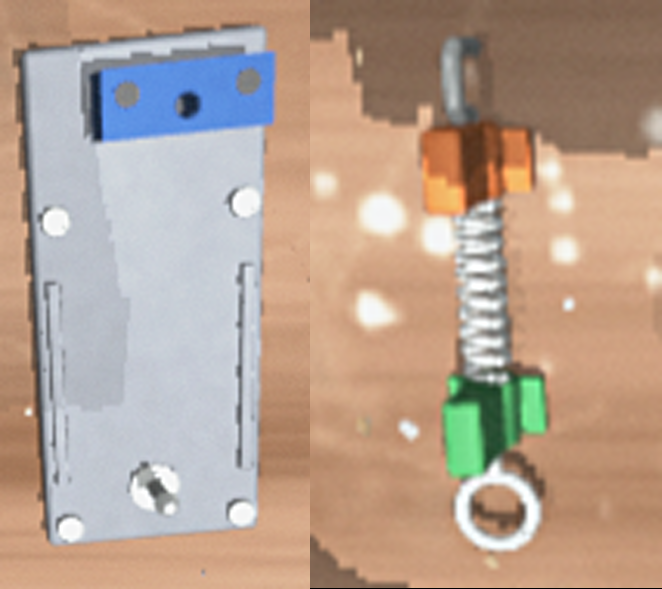

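```bash
python3 -c "
from h import *
s,c,T=load('w1')
P={}
for n,uv,z in [('TL',(297.1,66.8),.01),('TR',(375.5,58.7),.01),('BL',(306.1,225.2),.01),('BR',(373.2,220),.01),('hole',(350.6,83.5),.03),('post',(344.2,213.5),.036),('collar',(339.4,207.1),.0125),('eye',(180,198.5),.01),('coil1',(176.2,132.6),.015),('coil2',(177.9,169.8),.015),('hookend',(172.3,98.9),.022)]:
    P[n]=onz(c,uv,z,T); print(n,P[n].round(4))
d=lambda a,b:np.linalg.norm(P[a][:2]-P[b][:2])
print('sizes',d('TL','TR'),d('TL','BL'),d('TR','BR'),d('BL','BR'))
ctr=(P['TL']+P['TR']+P['BL']+P['BR'])/4
u=P['BL']+P['BR']-P['TL']-P['TR'];yaw=np.arctan2(u[1],u[0]);print('ctr',ctr,'yaw',yaw)
ux=np.array([np.cos(yaw),np.sin(yaw)]);uy=np.array([-ux[1],ux[0]])
for n in('hole','post','collar'):
  q=P[n][:2]-ctr[:2];print(n,'plate',q@ux,q@uy)
e=P['eye']-P['coil1'];print('spring yaw',np.arctan2(e[1],e[0]))
# side/scene views
s0=np.load('scene0.npz')
for n in P: print(n,proj(s0,P[n]).round(1))
"
```

```text
TL [0.4393 0.145  0.01  ]
TR [0.431  0.2326 0.01  ]
BL [0.635 0.165 0.01 ]
BR [0.6275 0.2535 0.01  ]
hole [0.4578 0.2013 0.03  ]
post [0.6075 0.2061 0.036 ]
collar [0.6082 0.2064 0.0125]
eye [ 5.973e-01 -3.000e-04  1.000e-02]
coil1 [0.5122 0.0033 0.015 ]
coil2 [0.5578 0.0015 0.015 ]
hookend [0.4738 0.004  0.022 ]
sizes 0.0879301349366492 0.19675752878347355 0.1975717242982594 0.08883003942300248
ctr [0.53321741 0.19899515 0.01      ] yaw 0.10374248520974666
hole plate -0.07478186507157279 0.010132373070054742
post plate 0.07462906397787042 -0.0006158697472453516
collar plate 0.07537755692103082 -0.0003619379407457228
spring yaw -0.042427294427362594
TL [164.9 189.2]
TR [148.4 175.1]
BL [234.6 166.3]
BR [215.7 154.4]
hole [162.5 170.1]
post [216.9 153.5]
collar [217.4 161.7]
eye [256.7 198.5]
coil1 [221.9 206.2]
coil2 [240.9 200.9]
hookend [205.3 208.2]
```

The plate measures 197 x 88 mm, the post sits at plate x +75 and the hole is at plate (-75, +10). All of these agree with the given sizes. Now I'll approach the orange tab.

Emit:
{"method": "arm_command", "body": {"targets": [0.3,-20,-45,-50,-0.02,0.3,-40,-85,-100,-0.04,0.3,-45,-97,-140,-0.04,0.3,-45,-97,-150,-0.04,0.3,-45,-97,-150,-0.04,0.3,-45,-97,-150,-0.04]}}

```text
clock: 2.33
ee_pos: [0.505, 0.0059, 0.0821]
ee_rot: [-0.707, 0.012, -0.014, 0.707]
force: [0.2, 0.5, 0.7]
opening: 0.0555
```

```bash
python3 -c "
from h import *
snap('w2')"
```

```text
2.325 [0.505  0.0059 0.0821] [0.2 0.5 0.7] 0.0555 yawz 1.5339
```

View pics/w2.png

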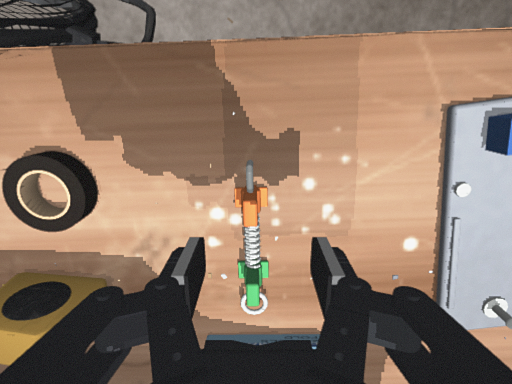

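The tool is above the spring. The hook end is at (250,162), the orange tab top at about (250,205) and the eye at (254,303).

```bash
python3 -c "
from h import *
s,c,T=load('w2')
hsv=cv2.cvtColor(c['pixels'],cv2.COLOR_RGB2HSV)
for n,lo,hi in (('or',(5,170,120),(18,255,255)),('gr',(50,120,60),(80,255,255))):
    m=cv2.inRange(hsv,lo,hi); m[:, :220]=0;m[:,290:]=0; ys,xs=np.nonzero(m); print(n,xs.mean(),ys.mean(),xs.min(),xs.max(),ys.min(),ys.max())
for n,uv,z in [('eye',(254,303),.01),('hookend',(250,161),.022),('coil',(251.5,240),.015)]: print(n,onz(c,uv,z,T).round(4))
for P in [(.4755,.0045,.022),(.5035,.0033,.038),(.5035-.01,.0033,.038),(.5035+.01,.0033,.038)]: print(proj(c,P,T))
crop('w2',200,140,310,320,3.3)
"
```

```text
or 249.71686746987953 200.9879518072289 236 265 187 224
gr 253.01057401812687 280.6253776435045 238 267 261 305
eye [ 0.5975 -0.0006  0.01  ]
hookend [0.4694 0.0019 0.022 ]
coil [0.5341 0.     0.015 ]
[254.0670598  169.34252229]
[253.70063594 215.21611277]
[253.08933926 201.39348241]
[254.2933997  228.62165494]
```

View pics/w2z.png

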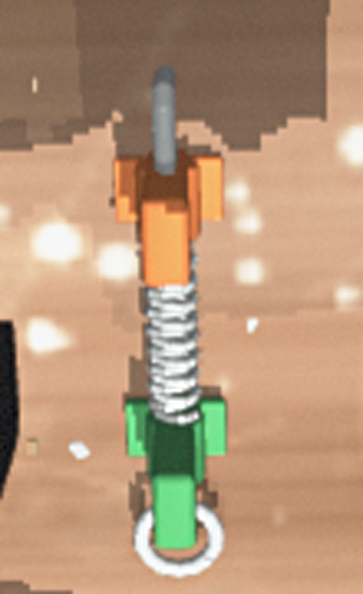

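```bash
python3 -c "
from h import *
s,c,T=load('w2')
a=onz(c,(250.3,213.8),.038,T);b=onz(c,(253,294.6),.038,T);print(a,b,np.linalg.norm(a-b),np.arctan2(*(b-a)[[1,0]]))
print(onz(c,(249.8,161),.0225,T))
print(s['ee_pos'])
"
```

```text
[0.50237805 0.00103884 0.038     ] [5.67409894e-01 1.64426828e-04 3.80000000e-02] 0.0650377198286426 -0.013445037514223162
[0.46932753 0.00179658 0.0225    ]
[0.50503657 0.00593576 0.08213636]
```

Emit:
{"method": "arm_command", "body": {"targets": [0.3,-2,-5,-30,0.01,0.3,-2,-5,-60,0.01,0.3,-2,-5,-73,0.01,0.3,-2,-5,-73,0.01,-0.2,-2,-5,-73,0.01,-1,-2,-5,-73,0.01,-1,-2,-5,-73,0.01,-1,-2,-5,-73,0.01,-1,-2,-5,-73,0.01], "force": 40}}

```text
clock: 3.5
ee_pos: [0.5036, 0.0008, 0.0099]
ee_rot: [-0.707, 0.008, -0.011, 0.707]
force: [-2.1, 0.9, 7.5]
opening: 0.0094
```

```bash
python3 -c "
from h import *
snap('w3')"
```

```text
3.5 [0.5036 0.0008 0.0099] [-2.1  0.9  7.5] 0.0094 yawz 1.5436
```

View pics/w3.png

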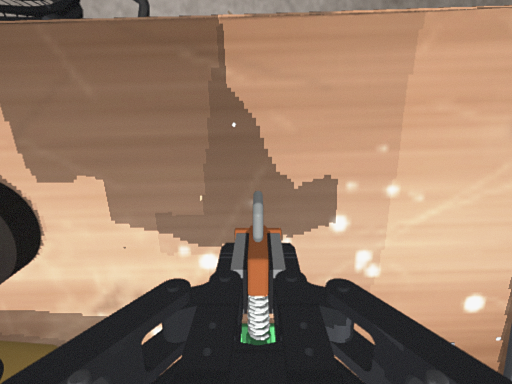

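The tab is gripped with a 9.4 mm opening. The hook lies on the tool centre line, with its upper end at (258,192). Next I'll work out where the pin is in the tool frame.

```bash
python3 -c "
from h import *
crop('w3',210,170,310,350,3.3)
s,c,T=load('w3')
for uv in ((258,191),(258,193)):
  for z in(.001,.003,.0225): print(uv,z,onz(c,uv,z,T).round(4))
for P in [(-.028,0),(-.0305,0)]:
  for z in(.001,.02,.0255):
    q=toolT(s)@np.array([P[0],0,0,1.]);q=q[:3];q[2]=z
    print(P,z,proj(c,q,T))
"
```

```text
(258, 191) 0.001 [0.4733 0.0018 0.001 ]
(258, 191) 0.003 [0.4726 0.0019 0.003 ]
(258, 191) 0.0225 [0.4662 0.002  0.0225]
(258, 193) 0.001 [0.4744 0.0018 0.001 ]
(258, 193) 0.003 [0.4737 0.0018 0.003 ]
(258, 193) 0.0225 [0.4672 0.002  0.0225]
(-0.028, 0) 0.001 [257.65203352 195.11876908]
(-0.028, 0) 0.02 [257.67261225 208.12258253]
(-0.028, 0) 0.0255 [257.67958544 212.52888964]
(-0.0305, 0) 0.001 [257.65266877 190.7074503 ]
(-0.0305, 0) 0.02 [257.67344198 203.21789912]
(-0.0305, 0) 0.0255 [257.68048687 207.46051441]
```

View pics/w3z.png

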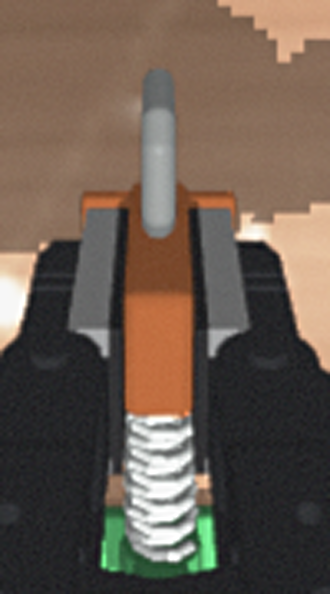

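Emit:
{"method": "arm_command", "body": {"targets": [-1,0,0,15,0,-1,0,0,35,0,-1,0,0,60,0,-1,0,10,70,0,-1,-2,35,70,0.01,-1,-5,65,70,0.02,-1,-8,95,70,0.03,-1,-11,125,70,0.04,-1,-14,155,70,0.05,-1,-17,180,70,0.06,-1,-18,195,70,0.064,-1,-18,201,70,0.064,-1,-18,201,70,0.064,-1,-18,201,70,0.064,-1,-18,201,70,0.064]}}

```text
clock: 5.42
ee_pos: [0.4858, 0.201, 0.08]
ee_rot: [-0.707, -0.014, 0.011, 0.707]
force: [0.1, 0.5, -0.8]
opening: 0.0092
```

```bash
python3 -c "
from h import *
snap('w4'); snap('s4','scene');crop('w4',190,80,410,300,2.7);crop('s4',110,110,270,230,5)"
```

```text
5.425 [0.4858 0.201  0.08  ] [ 0.1  0.5 -0.8] 0.0092 yawz 1.6063
5.475 [0.4858 0.2012 0.08  ] [-0.  -0.  -0.4] 0.0093 yawz 1.6066
```

View pics/w4.png

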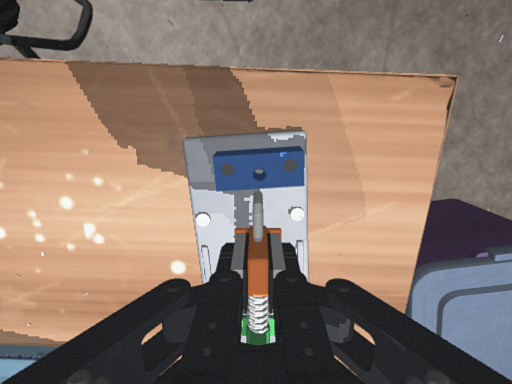

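View pics/w4z.png

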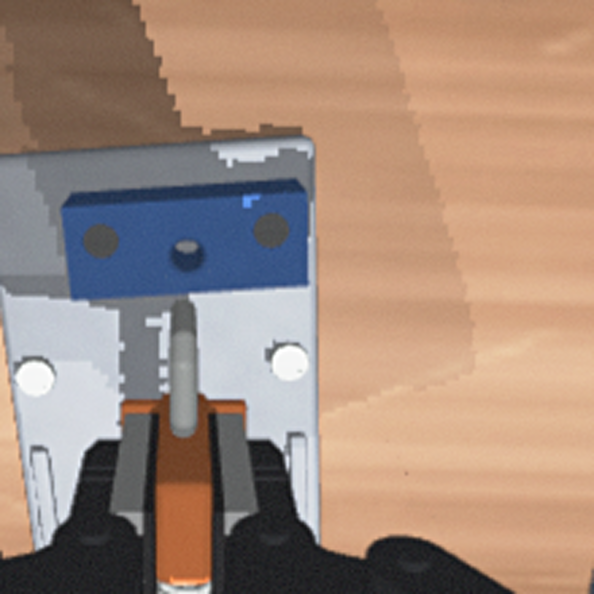

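View pics/s4z.png

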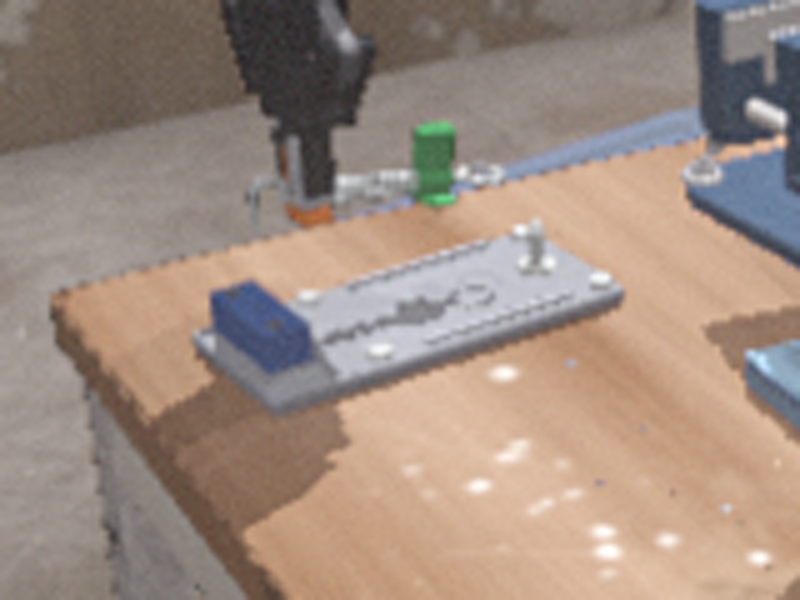

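The hook is held over the block. The hole rim is at about (259.6,174.4) and the pin is at column 258. The spring hangs nearly level.

```bash
python3 -c "
from h import *
s,c,T=load('w4')
h=onz(c,(259.6,174.4),.03,T);print('hole',h)
Tt=toolT(s)
for px,py in((-.028,0),):
  tip=Tt@np.array([px,-.009,0,1]); print('tip',tip); print('move mm',(h-tip[:3])[:2]*1000)
# far block corners
for uv,z in (((257.7,191.7),.001),): pass
for dz in(.009,):
  # pin tip near-face pixel: crop (182,300)
  uv=(182/2.7+190,300/2.7+80); print(uv); p=onz(c,uv,s['ee_pos'][2]-.009,T); print('tip near face',p, (np.linalg.inv(Tt)@np.r_[p,1])[:3])
"
```

```text
hole [0.45729443 0.20136451 0.03      ]
tip [0.45778318 0.200009   0.08886471 1.        ]
move mm [-0.48874989  1.35551265]
(257.4074074074074, 191.1111111111111)
tip near face [0.4555761  0.19985129 0.07096312] [-3.02741542e-02  8.89367639e-03 -8.72081014e-05]
```

Emit:
{"method": "arm_command", "body": {"targets": [-1,-0.3,1.3,-10,0,-1,-0.3,1.3,-22,0,-1,-0.3,1.3,-32,0,-1,-0.3,1.3,-37,0,-1,-0.3,1.3,-38,0,-1,-0.3,1.3,-38,0]}}

```text
clock: 6.28
ee_pos: [0.4856, 0.2027, 0.0421]
ee_rot: [-0.707, -0.014, 0.011, 0.707]
force: [-0.6, 0.0, -0.2]
opening: 0.0094
```

```bash
python3 -c "
from h import *
s,c,T=snap('w5');crop('w5',200,140,320,260,5)
Tt=toolT(s);print('tip',Tt@[-.028,.009,0,1])"
```

```text
6.275 [0.4856 0.2027 0.0421] [-0.6  0.  -0.2] 0.0094 yawz 1.6067
tip [0.4576433  0.20166233 0.03299561 1.        ]
```

View pics/w5z.png

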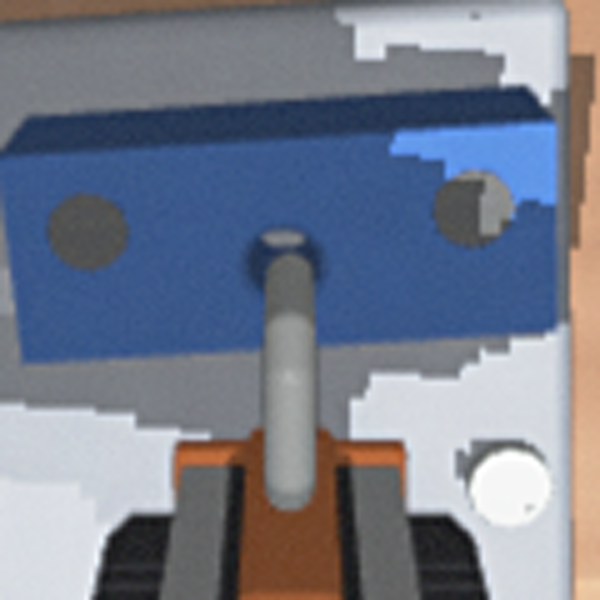

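```bash
python3 -c "
from h import *
s,c,T=load('w5')
print(onz(c,(257.4,192.6),.03,T)); print(proj(c,(.4576,.2017,.03),T),onz(c,(257.6,140+227/5),.03,T))"
```

```text
[0.45725589 0.20155643 0.03      ]
[257.63917722 193.20312117] [0.45312372 0.20151755 0.03      ]
```

Emit:
{"method": "arm_command", "body": {"targets": [-1,0,0,-1,0,-1,0,0,-2,0,-1,0,0,-3,0,-1,0,0,-4,0,-1,0,0,-5,0,-1,0,0,-5,0]}}

```text
clock: 7.08
ee_pos: [0.4856, 0.2027, 0.0372]
ee_rot: [-0.707, -0.014, 0.011, 0.707]
force: [-0.4, 0.6, -1.7]
opening: 0.0097
```

Emit:
{"method": "arm_command", "body": {"targets": [-1,0,0,-1,0,-1,0,0,-2,0,-1,0,0,-3,0,-1,0,0,-4,0,-1,0,0,-4,0]}}

```text
clock: 7.7
ee_pos: [0.4855, 0.2026, 0.033]
ee_rot: [-0.707, -0.014, 0.011, 0.707]
force: [-0.9, -0.6, -0.7]
opening: 0.0093
```

```bash
python3 -c "
from h import *
s,c,T=snap('w6');crop('w6',200,140,320,260,5);snap('s6','scene');crop('s6',110,110,270,230,5)"
```

```text
7.7 [0.4855 0.2026 0.033 ] [-0.9 -0.6 -0.7] 0.0093 yawz 1.6067
7.75 [0.4856 0.2027 0.0331] [-0.1 -0.4 -0.9] 0.0092 yawz 1.6067
```

View pics/w6z.png

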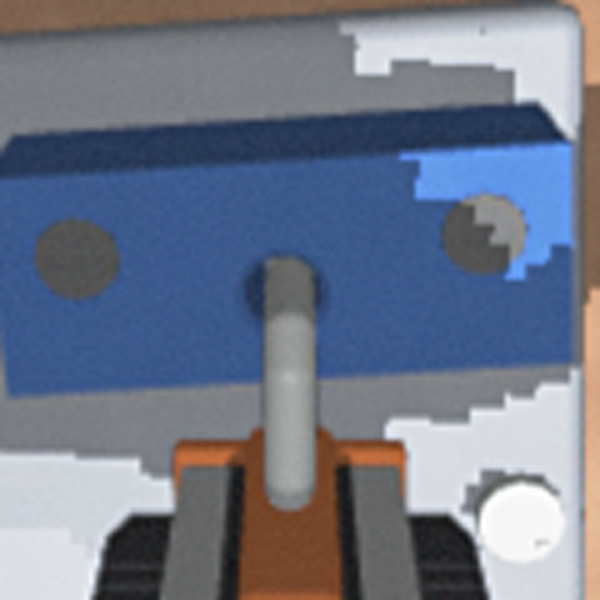

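View pics/s6z.png

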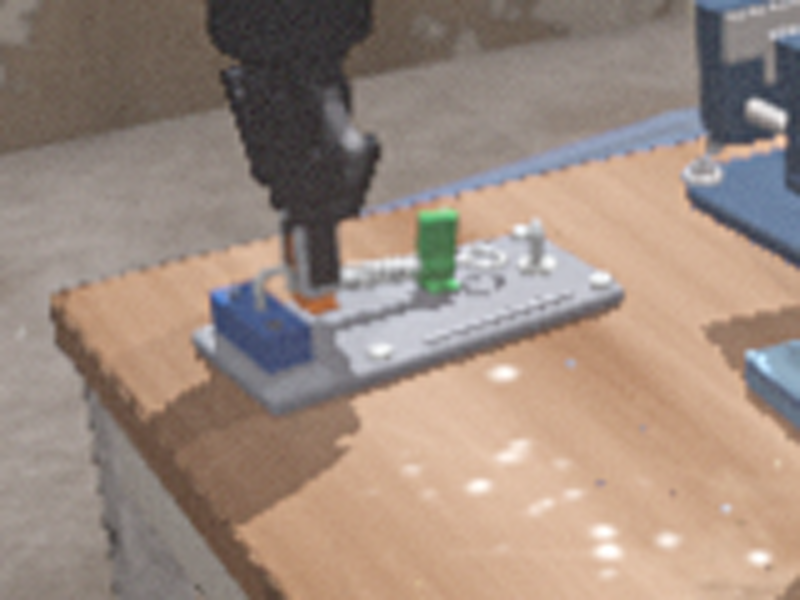

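The pin is inside the hole with no contact force. I'll continue down.

Emit:
{"method": "arm_command", "body": {"targets": [-1,0.2,-0.2,-1.5,0,-1,0.2,-0.2,-3,0,-1,0.2,-0.2,-4.5,0,-1,0.2,-0.2,-6,0,-1,0.2,-0.2,-6,0]}}

```text
clock: 8.43
ee_pos: [0.4857, 0.2024, 0.027]
ee_rot: [-0.707, -0.014, 0.011, 0.707]
force: [0.7, 0.8, -0.8]
opening: 0.0096
```

Emit:
{"method": "arm_command", "body": {"targets": [-1,0,0,-1.5,0,-1,0,0,-3,0,-1,0,0,-4.5,0,-1,0,0,-5.5,0,-1,0,0,-6,0,-1,0,0,-6,0]}}

```text
clock: 9.18
ee_pos: [0.4857, 0.2025, 0.021]
ee_rot: [-0.707, -0.014, 0.011, 0.707]
force: [-0.5, 0.3, -0.4]
opening: 0.0099
```

Emit:
{"method": "arm_command", "body": {"targets": [-1,0,0,-0.4,0,-1,0,0,-0.8,0,-1,0,0,-1.2,0,-1,0,0,-1.2,0]}}

```text
clock: 9.68
ee_pos: [0.4857, 0.2025, 0.0199]
ee_rot: [-0.707, -0.014, 0.011, 0.707]
force: [-1.8, -0.7, 2.0]
opening: 0.0091
```

Emit:
{"method": "arm_command", "body": {"targets": [-1,0,0,-0.3,0,-0.6,0,0,-0.3,0,-0.2,0,0,0,0,-0.2,0,0,0,0,-0.2,0,0,0,0,-0.2,0,0,20,0,-0.2,0,0,40,0,-0.2,0,0,60,0,-0.2,10,0,70,0,-0.2,10,0,70,0,-0.2,10,0,70,0]}}

```text
clock: 11.05
ee_pos: [0.4954, 0.2022, 0.089]
ee_rot: [0.707, 0.013, -0.012, -0.707]
force: [-1.1, -0.6, -0.8]
opening: 0.0343
```

```bash
python3 -c "
from h import *
s,c,T=snap('w7');crop('w7',190,120,330,330,2.8);snap('s7','scene');crop('s7',110,110,270,230,5)"
```

```text
11.05 [0.4954 0.2022 0.089 ] [-1.1 -0.6 -0.8] 0.0343 yawz 1.6065
11.1 [0.4952 0.2022 0.089 ] [ 0.7  0.5 -0.4] 0.0341 yawz 1.6067
```

View pics/w7z.png

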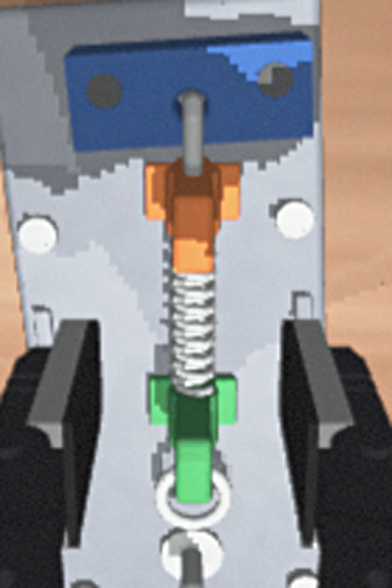

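View pics/s7z.png

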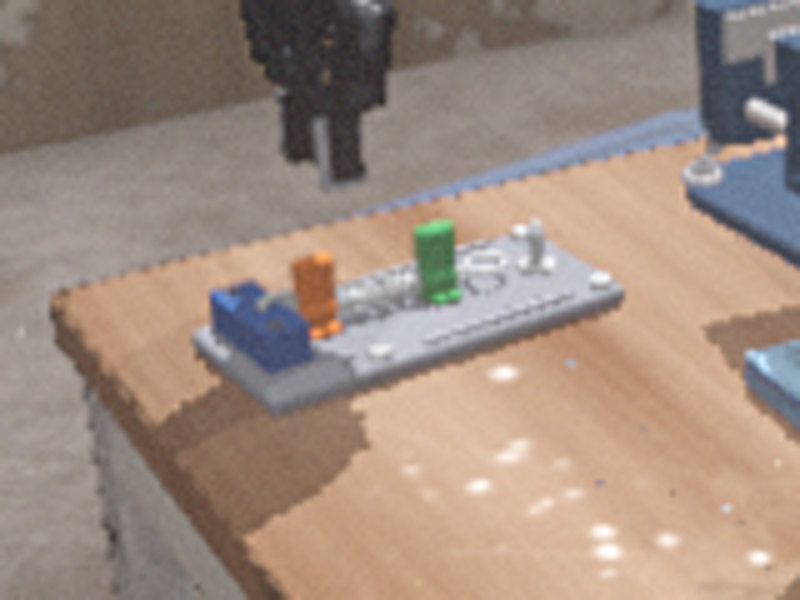

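The hook is home and the spring is standing, with its eye just short of the post. The green tab top is at (259,288).

```bash
python3 -c "
from h import *
s,c,T=load('w7')
f=lambda u,v,z:onz(c,(u/2.8+190,v/2.8+120),z,T)
g=f(193.5,470,.048);o=f(193.5,238,.048);e=f(193,494,.02);col=f(191,552,.0125)
print('green',g,'orange',o,'eye',e,'collar',col,np.arctan2(*(g-o)[[1,0]]),np.linalg.norm(g-o)); print((g-s['ee_pos'])*1000)
"
```

```text
green [0.54967619 0.20523592 0.048     ] orange [0.48532004 0.20282954 0.048     ] eye [0.57874275 0.20629776 0.02      ] collar [0.60672195 0.20672493 0.0125    ] 0.037374156983298136 0.06440111981652753
[ 54.29383148   3.04882293 -41.03286298]
```

Emit:
{"method": "arm_command", "body": {"targets": [-0.1,28,1.5,0,0,-0.1,55,3,0,0,-0.1,55.5,3,0,0,-0.1,55.5,3,-30,0,-0.1,55.5,3,-55,0,-0.1,55.5,3,-66,0,-0.1,55.5,3,-69,0,-0.1,55.5,3,-69,0,-1,55.5,3,-69,0,-1,55.5,3,-69,0,-1,55.5,3,-69,0,-1,55.5,3,-69,0], "force": 50}}

```text
clock: 12.65
ee_pos: [0.5512, 0.2055, 0.0209]
ee_rot: [-0.707, -0.014, 0.012, 0.707]
force: [-1.0, -0.8, 5.5]
opening: 0.009
```

```bash
python3 -c "
from h import *
s,c,T=snap('w8');crop('w8',190,80,330,330,2.4);snap('s8','scene');crop('s8',110,110,270,230,5)"
```

```text
12.65 [0.5512 0.2055 0.0209] [-1.  -0.8  5.5] 0.009 yawz 1.6067
12.7 [0.5512 0.2055 0.0209] [-1.  -0.3  5.4] 0.0091 yawz 1.6067
```

View pics/w8z.png

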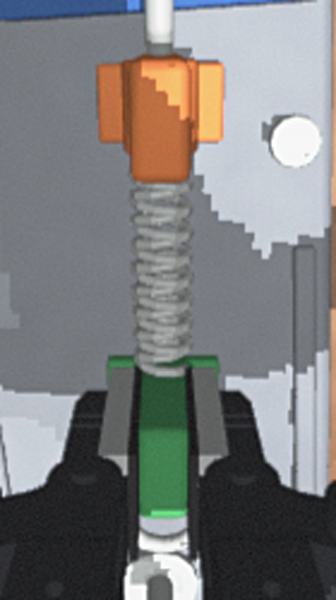

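View pics/s8z.png

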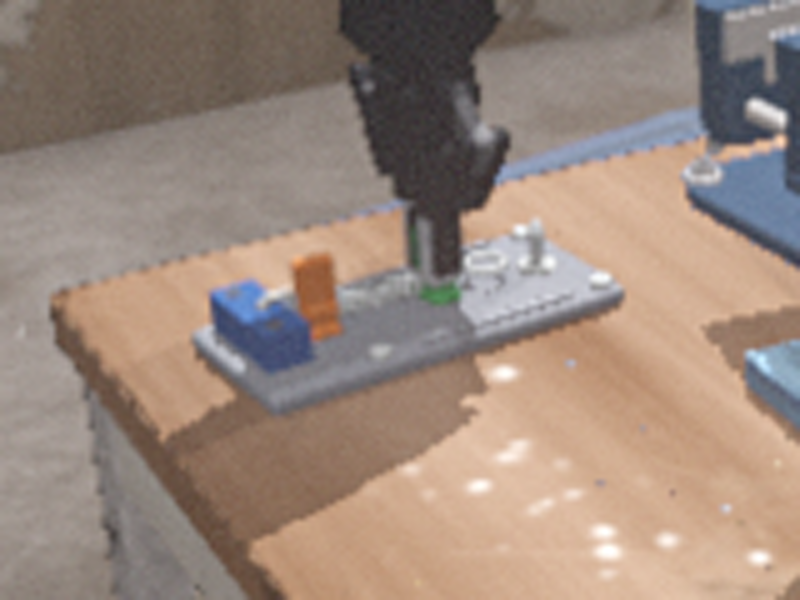

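Emit:
{"method": "arm_command", "body": {"targets": [-1,0,0,4,0,-1,1,0,8,0,-1,2,0,12,0,-1,3,0,16,0,-1,4,0,20,0,-1,5,0,20.5,0,-1,5,0,20.5,0]}}

```text
clock: 13.62
ee_pos: [0.5561, 0.2054, 0.0412]
ee_rot: [-0.707, -0.014, 0.012, 0.707]
force: [-3.3, 0.1, -2.5]
opening: 0.0092
```

```bash
python3 -c "
from h import *
s,c,T=snap('w9');crop('w9',190,80,330,330,2.4);snap('s9','scene');crop('s9',120,130,240,220,6.6);"
```

```text
13.625 [0.5561 0.2054 0.0412] [-3.3  0.1 -2.5] 0.0092 yawz 1.6067
13.675 [0.5561 0.2054 0.0412] [-2.4  0.2 -3. ] 0.009 yawz 1.6067
```

View pics/w9z.png

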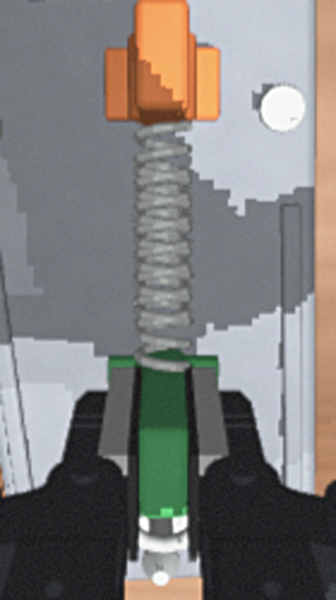

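View pics/s9z.png

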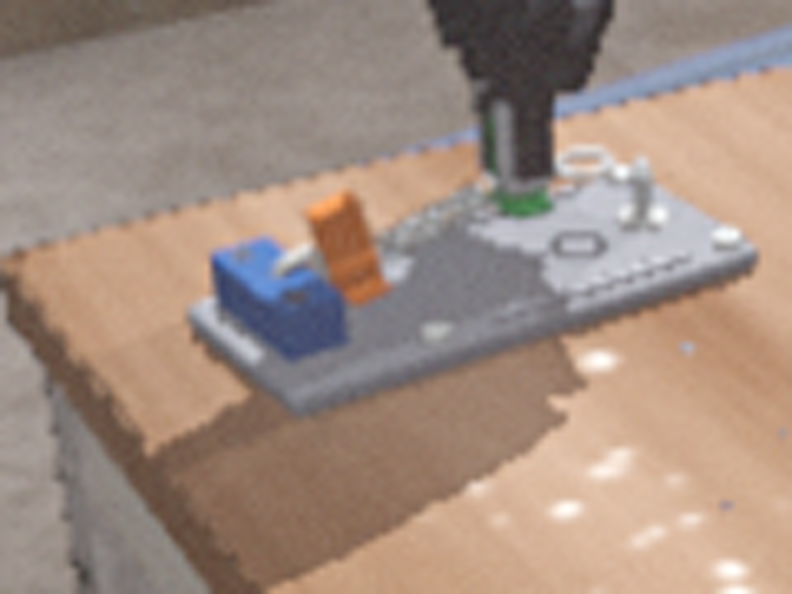

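```bash
python3 -c "
from h import *
s,c,T=load('s9')
for z in(.036,.040,.044): print(z,proj(c,(.5841,.2065,z)))
print('post',proj(c,(.6075,.2063,.036)),proj(c,(.6075,.2063,.0125)))
s,c,T=load('w9')
print('wrist post px', (160/2.4+190,577/2.4+80), proj(c,(.6075,.2063,.036),T), onz(c,(160/2.4+190,575/2.4+80),.036,T))
"
```

```text
0.036 [208.61959447 155.42886562]
0.04 [208.55233204 153.98030681]
0.044 [208.48497185 152.52700288]
post [216.90546858 153.43413347] [217.21409657 161.79316768]
wrist post px (256.6666666666667, 320.4166666666667) [255.99315688 320.40037899] [0.60687623 0.20668865 0.036     ]
```

Emit:
{"method": "arm_command", "body": {"targets": [-1,2,0,0,0,-1,4,0,0,0,-1,6,0,0,0,-1,8,0,0,0,-1,8,0,0,0]}}

```text
clock: 14.35
ee_pos: [0.564, 0.2053, 0.041]
ee_rot: [-0.707, -0.014, 0.012, 0.707]
force: [-4.0, -0.5, -2.6]
opening: 0.0093
```

```bash
python3 -c "
from h import *
snap('s10','scene');crop('s10',120,130,240,220,6.6);"
```

```text
14.35 [0.564  0.2053 0.041 ] [-4.  -0.5 -2.6] 0.0093 yawz 1.6067
```

View pics/s10z.png

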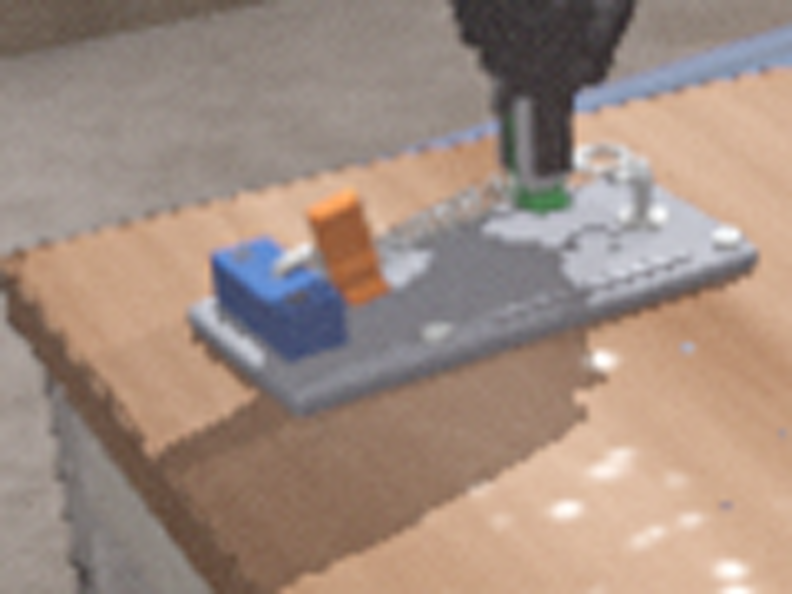

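Emit:
{"method": "arm_command", "body": {"targets": [-1,2,0,0,0,-1,4,0,0,0,-1,6,0,0,0,-1,8,0,0,0,-1,10,0,0,0,-1,12,0,0,0,-1,14,0,0,0,-1,15.5,0,0,0,-1,15.5,0,0,0]}}

```text
clock: 15.52
ee_pos: [0.5782, 0.2053, 0.0404]
ee_rot: [0.707, 0.013, -0.013, -0.707]
force: [-7.2, -1.0, -2.8]
opening: 0.0093
```

```bash
python3 -c "
from h import *
snap('s11','scene');crop('s11',120,130,240,220,6.6);snap('w11');crop('w11',190,80,330,330,2.4);snap('d11','side');crop('d11',120,130,240,220,6.6)"
```

```text
15.525 [0.5782 0.2053 0.0404] [-7.2 -1.  -2.8] 0.0093 yawz 1.607
15.575 [0.5782 0.2053 0.0404] [-8.   0.  -3.7] 0.0092 yawz 1.607
15.625 [0.5781 0.2053 0.0404] [-8.1  0.2 -2.8] 0.0089 yawz 1.607
```

View pics/s11z.png

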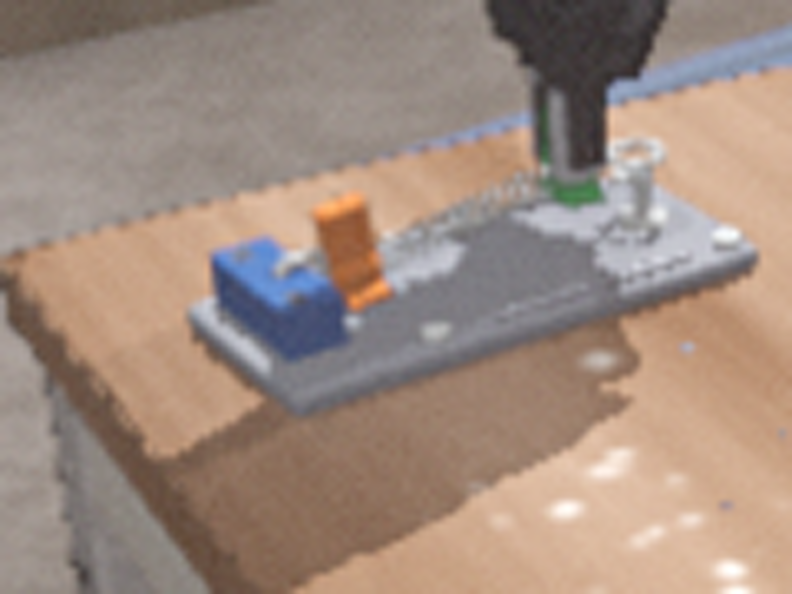

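View pics/w11z.png

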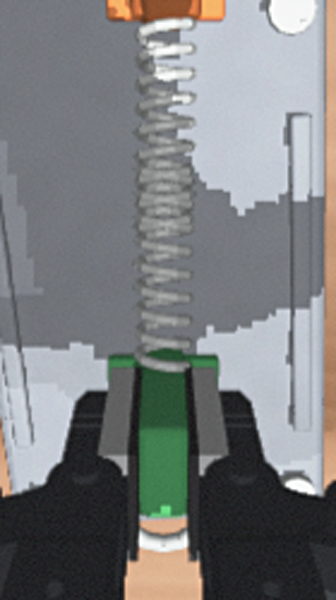

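View pics/d11z.png

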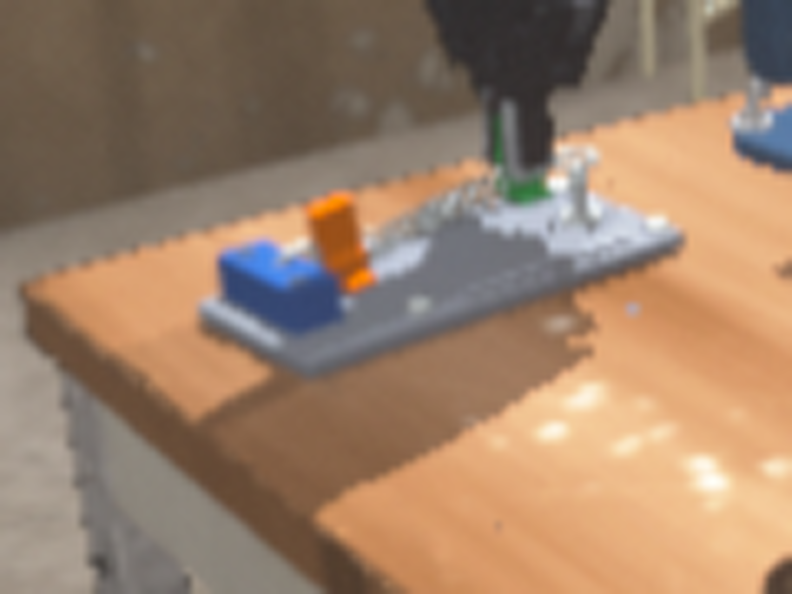

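Emit:
{"method": "arm_command", "body": {"targets": [-1,1,0,0,0,-1,1,0.2,-1.5,0,-1,1,0.2,-3,0,-1,1,0.2,-4.5,0,-1,1,0.2,-6,0,-1,1,0.2,-6,0]}}

```text
clock: 16.42
ee_pos: [0.5778, 0.2055, 0.0338]
ee_rot: [0.707, 0.012, -0.014, -0.707]
force: [-7.8, -0.9, -2.6]
opening: 0.0092
```

```bash
python3 -c "
from h import *
snap('s12','scene');crop('s12',180,130,240,175,13);snap('d12','side');crop('d12',180,130,240,175,13)"
```

```text
16.425 [0.5778 0.2055 0.0338] [-7.8 -0.9 -2.6] 0.0092 yawz 1.6073
16.475 [0.5778 0.2055 0.0339] [-7.3 -0.5 -2. ] 0.009 yawz 1.6073
```

View pics/s12z.png

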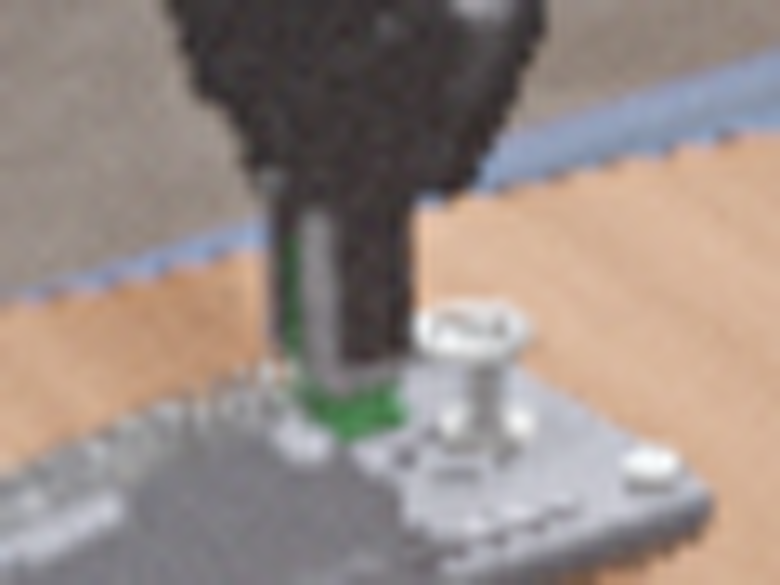

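The ring is around the post tip, though the post sits about 1–2 mm off centre. I'll correct by about +1.5 mm and lower further.

Emit:
{"method": "arm_command", "body": {"targets": [-1,2,0,0,0,-1,2,0,-1.5,0,-1,2,0,-3,0,-1,2,0,-4.5,0,-1,2,0,-6,0,-1,2,0,-6,0]}}

```text
clock: 17.27
ee_pos: [0.5786, 0.2055, 0.0274]
ee_rot: [0.707, 0.011, -0.015, -0.707]
force: [-8.1, 0.3, -1.3]
opening: 0.0091
```

```bash
python3 -c "
from h import *
snap('s13','scene');crop('s13',180,130,240,175,13)"
```

```text
17.275 [0.5786 0.2055 0.0274] [-8.1  0.3 -1.3] 0.0091 yawz 1.6076
```

View pics/s13z.png

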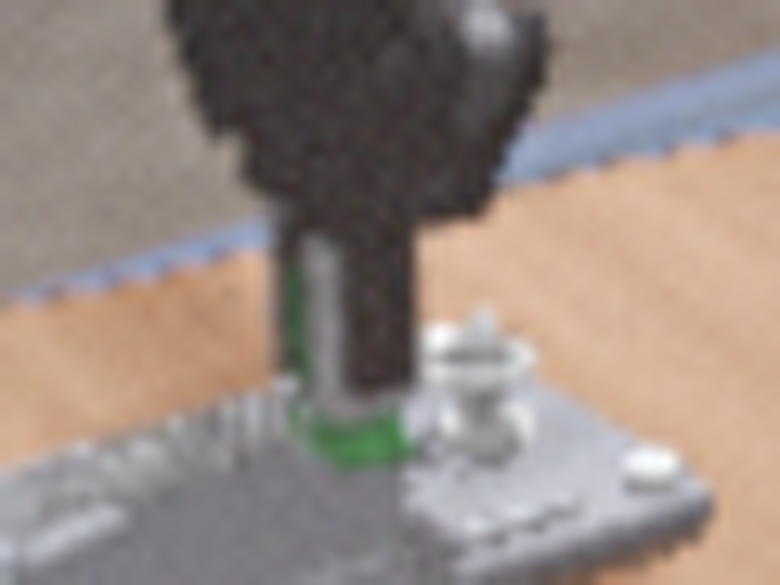

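Emit:
{"method": "arm_command", "body": {"targets": [-1,0.5,0,-1.5,0,-1,0.5,0,-3,0,-1,0.5,0,-4.5,0,-1,0.5,0,-5.5,0,-1,0.5,0,-6,0,-1,0.5,0,-6,0]}}

```text
clock: 18.08
ee_pos: [0.5782, 0.2057, 0.0212]
ee_rot: [0.707, 0.011, -0.015, -0.707]
force: [-7.8, 0.1, -1.4]
opening: 0.0093
```

```bash
python3 -c "
from h import *
snap('s14','scene');crop('s14',120,130,240,220,6.6);snap('w14');crop('w14',190,20,330,330,1.9)"
```

```text
18.075 [0.5782 0.2057 0.0212] [-7.8  0.1 -1.4] 0.0093 yawz 1.6079
18.125 [0.5782 0.2056 0.0213] [-7.1 -0.6 -0.3] 0.0088 yawz 1.6079
```

View pics/s14z.png

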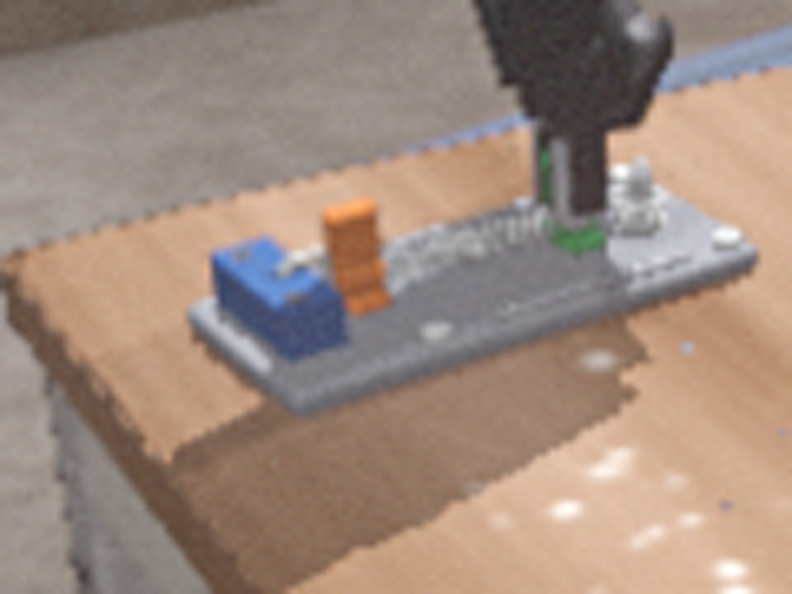

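View pics/w14z.png

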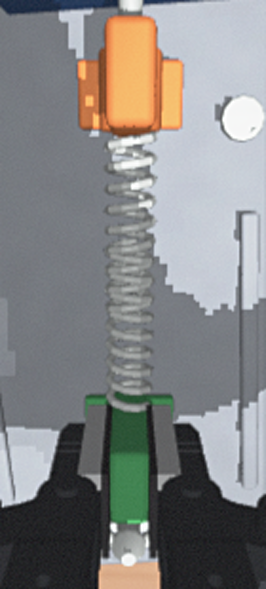

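Emit:
{"method": "arm_command", "body": {"targets": [-1,-1.5,0,-0.3,0,-1,-3,0,-0.6,0,-1,-4.5,0,-0.8,0,-1,-5,0,-0.8,0]}}

```text
clock: 18.68
ee_pos: [0.5751, 0.2058, 0.0211]
ee_rot: [0.707, 0.012, -0.014, -0.707]
force: [6.4, 0.5, -6.1]
opening: 0.0091
```

Emit:
{"method": "arm_command", "body": {"targets": [-1,1,0,0,0,-1,1,0,0,0,-1,1,0,0,0]}}

```text
clock: 19.05
ee_pos: [0.5755, 0.2058, 0.021]
ee_rot: [0.707, 0.012, -0.014, -0.707]
force: [-5.9, 0.1, 1.9]
opening: 0.0091
```

```bash
python3 -c "
from h import *
snap('s15','scene');crop('s15',180,130,240,175,13)"
```

```text
19.05 [0.5755 0.2058 0.021 ] [-5.9  0.1  1.9] 0.0091 yawz 1.6078
```

View pics/s15z.png

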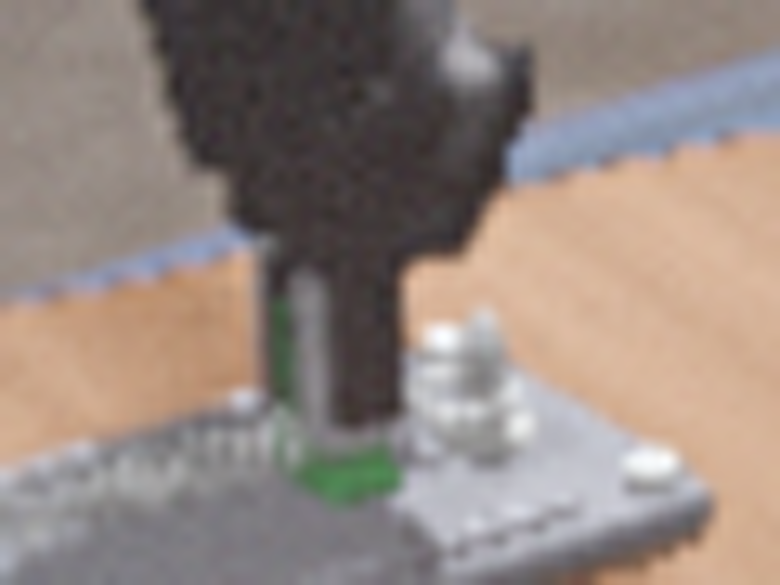

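Emit:
{"method": "arm_command", "body": {"targets": [-0.7,-0.3,0,0,0,-0.3,-0.3,0,0,0,-0.2,0,0,0,0,-0.2,0,0,0,0,-0.2,0,0,0,0,-0.2,0,0,15,0,-0.2,0,0,40,0,-0.2,0,0,70,0,-0.2,-25,0,100,0,-0.2,-50,0,110,0,-0.2,-50,0,110,0,-0.2,-50,0,110,0]}}

```text
clock: 20.6
ee_pos: [0.5261, 0.2058, 0.1315]
ee_rot: [0.707, 0.012, -0.014, -0.707]
force: [0.3, -0.0, -0.1]
opening: 0.0342
```

```bash
python3 -c "
from h import *
snap('s16','scene');crop('s16',120,130,240,220,6.6);snap('w16');snap('d16','side');crop('w16',180,100,340,330,2.6);crop('d16',120,130,240,220,6.6)"
```

```text
20.6 [0.5261 0.2058 0.1315] [ 0.3 -0.  -0.1] 0.0342 yawz 1.6077
20.65 [0.5261 0.2057 0.1311] [ 0.4  0.5 -1.1] 0.034 yawz 1.6075
20.7 [0.526  0.2056 0.1308] [-0.2  0.1 -0.3] 0.0341 yawz 1.6073
```

View pics/s16z.png

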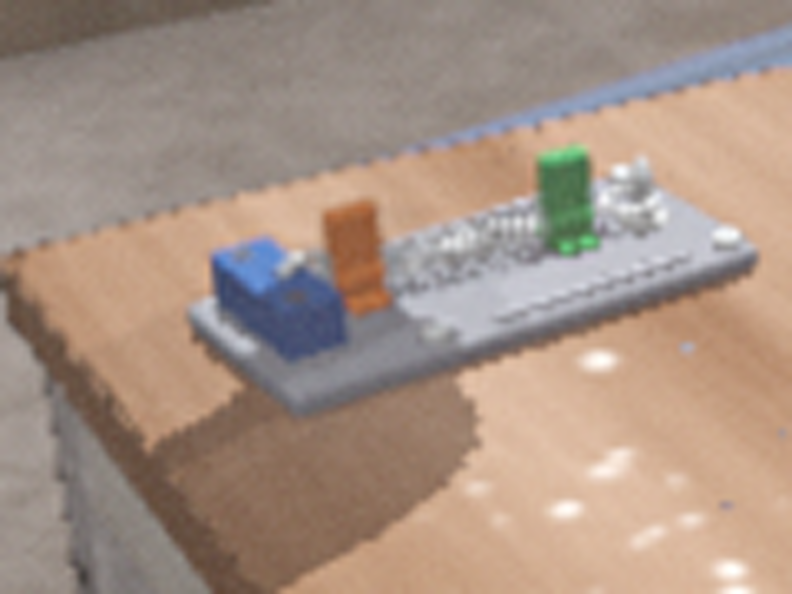

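View pics/w16z.png

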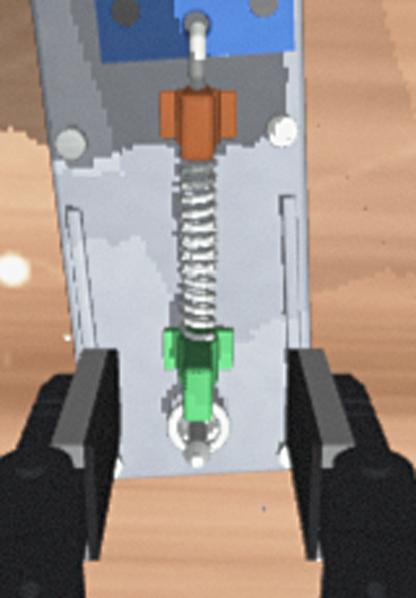

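View pics/d16z.png

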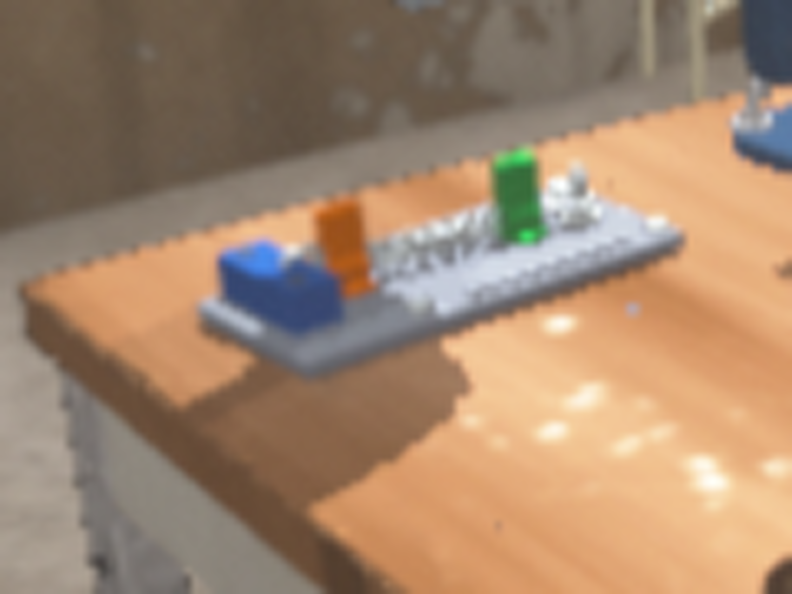

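The hook is in the block and the eye is around the post below its head. Next I'll check that the orange foot is still home by comparing it with the state just after insertion.

```bash
python3 -c "
from h import *
for t in('s7','s8','s11','s14','s16'):
    s,c,T=load(t); hsv=cv2.cvtColor(c['pixels'],cv2.COLOR_RGB2HSV); 
    for n,lo,hi in(('or',(3,150,60),(16,255,255)),('gr',(50,110,40),(85,255,255))):
        m=cv2.inRange(hsv,lo,hi);m[:140]=0;m[190:]=0;m[:,:155]=0;m[:,225:]=0
        k,l,st,ce=cv2.connectedComponentsWithStats(m);
        if k<2: continue
        i=1+st[1:,4].argmax();print(t,n,st[i],ce[i].round(2))
s,c,T=load('s16')
a=proj(c,(.486,.2027,.04));print('per 1.5mm x',proj(c,(.4875,.2027,.04))-a,'per 3mm z',proj(c,(.486,.2027,.043))-a)
s,c,T=load('w16');f=lambda u,v,z:onz(c,(u/2.6+180,v/2.6+100),z,T)
print('orange',f(198,125,.048),'green',f(199,393,.048),'eye',f(199,427,.02),'tip',f(197,457,.036))
crop('w16',200,95,310,165,7)
"
```

```text
s7 or [169 161   9  16  71] [172.9  168.39]
s7 gr [194 155   6   2   7] [196.71 155.71]
s8 or [169 161   8  17  80] [172.91 168.39]
s11 or [168 160  11  16  81] [172.89 167.81]
s11 gr [209 159   1   1   1] [209. 159.]
s14 or [169 161  10  16  88] [173.57 168.49]
s16 or [170 161   9  16  72] [173.6  168.67]
s16 gr [206 153   2   2   3] [206.67 153.33]
per 1.5mm x [ 0.57580344 -0.14232189] per 3mm z [-0.10011443 -1.12293275]
orange [0.48533056 0.20303713 0.048     ] green [0.57371276 0.20649072 0.048     ] eye [0.60375235 0.20744699 0.02      ] tip [0.60606257 0.20688425 0.036     ]
```

View pics/w16z.png

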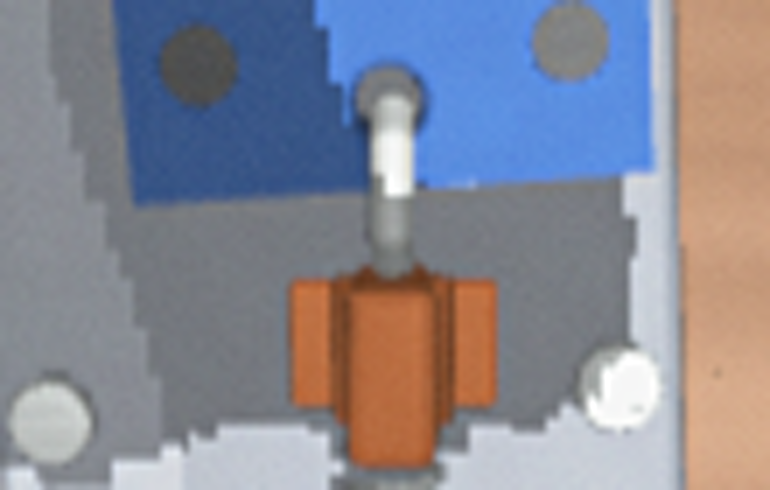

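The foot is still home, with no rise against the inserted state. The tab spacing is 88 mm, which matches 66 mm plus about 22 mm of stretch. Handing in.

```bash
python3 -c "
from h import *
print(job_done(), get_state()['clock'])"
```

```text
the job is handed in; nothing more can be done
the job is handed in; nothing more can be done
```

The spring is fitted and handed in at about 20.7 s. The hook is in the block's hole with the orange foot on the plate, and the eye is over the post, below its head.

- **Hook:** I found the hole by sight, about 10 mm off the centre line along plate +y, and lowered the hook in small steps. It met no resistance until the foot touched the plate, at about 2 N.
- **Eye:** I took the green tab, lifted it about 20 mm and stretched the spring to about 8 N. I then lowered the eye over the post, let go and backed clear.

**Last checks:**
- **Foot:** its height in the scene image is unchanged from just after insertion, so the hook stayed home through the stretching.
- **Stretch:** the tabs measure 88.4 mm apart, or about 22 mm of stretch against the expected 21.5 mm; the difference is within calibration error.
- **Robot:** it was clear of everything, with the wrist force near zero. I never moved it near the loose items, but I took no separate picture at the end to confirm they stayed put.

**Two things went less smoothly:**
- **Tilt:** the orange end tilted back while the green end was lifted, and settled upright again once it was lowered.
- **Bump:** easing the eye back, I briefly pushed it against the post, reading about +6 N on the wrist instead of the spring's −7 N, so roughly 13 N on the post. I backed off before letting go.

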